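Fish the lid handle out from between the stock boxes

TASK

A lid handle (a wire loop on a small foot plate) has dropped into one of the two narrow gaps between the blue stock boxes. Take the hooked rod from its fork stand, hook the lid handle by its loop, lift it out of the gap and set it down gently, standing on its foot plate, in the shallow tray; then unhook it and hang the rod back in its fork stand, by its guard disc. Leave the knob in the other gap where it is.

Things in the scene. Friction and masses are not known exactly. Their poses are not given: they have to be found in the camera images.
- lid_handle: The dropped part, white enamelled steel, 50 g: foot plate 44 (x) x 36 (y) x 4 mm with an upright loop of 5 mm wire across its middle. The loop's opening is 26 mm wide (y), from 4 to 42 mm above the underside, passed through along x; loop top at 47 mm. Origin: centre of the underside; z up. Stands on the bench in one gap, its x along the gap within 15 degrees, over 40 mm from the gap's ends.
- stock: Three fixed blue steel boxes side by side, 240 mm long (x), rims 90 mm high, full of short cream pan grips; middle one 70 mm wide (y), outer ones 60. Between them two gaps 46 mm wide, centred at y = +58 and -58 mm, open above, down to the bench; a 22 mm high rail shuts both ends. Origin: centre of the underside; x along the gaps, roughly away from the robot.
- lid_knob: Bystander: a round mushroom-shaped white lid knob, 32 mm across, 35 mm high, standing in the other gap; origin in the centre of its underside.
- rod: Hooked rod, 140 g, hung upright. Origin: on its axis, underside of the guard disc (50 mm across, 6 thick); z up. Wooden handle 24 x 24 mm from z = 6 to 66. Below, a 6 mm steel rod runs down to z = -125 and bends square into a toe that points to +x, 45 mm long, its end turned up 12 mm (highest point z = -110, lowest -128). At the start its x is the fork's x.
- fork: Fixed fork stand: two flat tines, top at 155 mm, with a 26 mm slot along x from x = -30 (open end) to +64 mm (shut end). The guard disc rests on the tines; the rod lifts straight up out of the slot and lowers straight in, toe to the fork's +x. Origin: on the bench, straight below the place where the rod's axis hangs at the start; z up, x roughly away from the robot.
- tray: Fixed shallow pale-blue tray, 180 (x) x 150 (y) mm; floor 4 mm above the bench, rim 10 mm above the bench and 4 mm thick. Origin: centre of the underside; z up, x roughly away from the robot.
Not all that is in view belongs to the job. Of the things that look like the rod, the larger one is meant.

How it is judged:
On the way, in this order (a step that is already met when the one before it is completed fails the run):
1. the lid handle hangs on the rod, lifted clear of the stock boxes, without the fingers on it (height (world z) of lid_handle above 0.092 m and contact force between rod and lid_handle above 0.15 N and contact force between the fingers and lid_handle below 0.05 N), for 0.2 s.
2. the lid handle is set down slowly in the tray while the hook is still at its loop (not dropped) (contact force between lid_handle and tray above 0.1 N and distance between lid_handle and rod below 0.185 m and linear speed of lid_handle below 0.15 m/s), for 0.1 s.
At the end, for the whole second after the job is handed in: Lid handle at rest on its foot plate in the tray (10 degrees of upright, centre within 80 mm in x, 65 mm in y of the tray's centre), off the hook; rod at rest in the fork, hung by its guard disc, within 10 degrees of upright, 35 mm along and 16 mm across the slot of its first place (x of lid_handle in the frame of tray between -0.08 and 0.08 m and y of lid_handle in the frame of tray between -0.065 and 0.065 m and z of lid_handle in the frame of tray between -0.002 and 0.012 m and angle between each of lid_handle, rod's own z axis and vertical below 0.18 rad and linear speed of lid_handle below 0.02 m/s and contact force between rod and lid_handle below 0.05 N and x of rod in the frame of fork between -0.035 and 0.035 m and y of rod in the frame of fork between -0.016 and 0.016 m and z of rod in the frame of fork between 0.149 and 0.163 m and linear speed of rod below 0.03 m/s); the robot touches nothing.
It fails at once if the lid knob is moved more than 20 mm (distance of lid_knob from where it was at the start of the episode above 0.02 m).
It also fails if it takes over 64 s, if anything falls off the work surface, if the arm or the gripper's body presses on something with over 40 N, if the wrist force passes 120 N, or if a joint passes its speed limit or range.

ROBOT

A 7-joint arm with a two-finger parallel gripper is mounted at the origin on the work surface. World frame = base frame: x ahead of the robot, y to its left, z up, the work surface at z = 0. Lengths are in m, angles in rad, forces in N, time in s.
With the tool pointing down it reaches from about 0.4 to 0.85 m from the base axis. Payload 10.4 kg.
Tool frame: the origin (TCP) lies midway between the tips of the shut fingers; the grasp point (between the pads) lies manip.pinch_z behind it (manip.pinch_z is the distance from the TCP to the grasp point, in m); z points along the fingers, y is the direction in which the jaws open and shut (so a half turn about z gives the same grasp; the last joint's range is limited). The gripper opens to 85 mm and grips with 20 to 120 N. Pads are 22 mm wide; open, the fingers measure 114 mm over their backs; the gripper's body (76 mm by 85 mm) begins 54 mm behind the grasp point. The pads swing forward as they close: fully open they stand 13 mm farther back than shut.
Start: joints at [-1.16, 0.332, -0.065, 1.46, 0.022, 1.35, -0.088], TCP at [0.263, 0.567, 0.197] pointing down, gripper open.
Joint ranges: [-2.6, 2.6], [-0.5, 2.12], [-1.47, 1.34], [0.16, 2.42], [-1.27, 4.41], [0.06, 2.06], [-2.6, 2.6]. Speed limits (rad/s): [2.22, 2.22, 2.79, 2.79, 3.14, 3.14, 3.14].

INTERFACE

Orientations are given as a unit quaternion [x, y, z, w].
In Python, from workcell import manip gives the robot as it stands.
- The arm moves only by the shell command python3 -m handwheel 'ROWS' [FORCE]. ROWS is JSON, a list that holds one entry, the list of rows, each a list of 7 numbers: the shift along the tool's x, y, z in m, then the turn, a rotation vector about the tool's x, y, z in rad, then the finger opening in m, from 0 to 0.0854. In form: [[[tx, ty, tz, ax, ay, az, claw], ...]]. A call has 1 to 8 rows; each row is the pose to reach, as a shift and turn from the pose commanded when the call began, along the tool's axes at that moment; what a row does not reach only later rows make up. A row lasts 1/8 s, in which the tool goes at most 62.5 mm and 10.7 degrees, less where a joint would pass 70% of its speed; a pose out of reach is approached as far as the arm can. A call with a gripper value outside its range is refused whole. The fingers move at their own pace and stop on an object; FORCE is the grip in N (left out, the last holds). Time passes only in rows, so rows that repeat a pose let the fingers close. It gives the time, the measured TCP pose, the force and the opening at its end, in the units of the state.
- manip.get_obs(): the state, without advancing time (a new reading comes with each control period).
- manip.camera(name): name is "scene" or "side" or "wrist"; returns the picture (420x560x3 uint8, blue, green, red); there is no depth.
- manip.calibration(name): a dict with "fx", "fy", "cx", "cy" (pixels), "k1" (the pictures are not rectified: a ray, as slopes to the right and down, at radius r is drawn at 1 + k1 r^2 times it, then the intrinsics apply), "view" (4x4, takes a point from world to camera coordinates); the wrist camera has in their place "tool_from_camera" (4x4, takes a point from camera to tool coordinates, whose origin is the TCP and whose axes are the flange's). Camera axes: x right, y up, looking along -z (the intrinsics and any distortion apply to the point x, -y, -z); pixel columns grow to the right and rows downward; lengths in m; the calibration is good to about 2 mm. A picture is of the moment at which its call begins: read the wrist's pose just before it. calibration takes no time and is no camera call.
- manip.hand_in(): hands the job in, once; it reports no verdict.
The state is a dict: "clock": time; "joint_pos": joint angles; "joint_velocities": joint speeds; "tau": joint torques, N m; "position": TCP position; "ee_rot": TCP orientation; "ft_force": force on the tool from outside, world axes, zero at the start; "torque": the same for the moment, N m; "grip_width": opening from 0.0 (shut) to 1.0 (fully open).
Only numpy, scipy, OpenCV 4.12 (cv2) and the standard library are available. Lean on these libraries where they do the work, as an engineer would, in place of code of your own. Each camera call takes 0.05 s, during which the arm holds its last target.

## Working session

There is one attempt and no reset: what is moved stays moved. The work goes in short steps, Python scripts to look and compute and a shell command to move; the robot and the scene stay as the last step left them, time stands still between calls to the robot, and variables do not carry over. Pictures are saved under pics/ and viewed, and the job is handed in when it is done.

```bash
ls; mkdir -p pics
python3 - <<'E'
from workcell import manip
import cv2
print(manip.get_obs(), manip.pinch_z)
for n in ["scene","side","wrist"]:
    c=manip.calibration(n); print(n,c)
    cv2.imwrite(f"pics/{n}0.png",manip.camera(n))
E
```

```text
pics
{'clock': 0.0, 'joint_pos': array([-1.15960027,  0.33284895, -0.06468052,  1.46092627,  0.02158083,
        1.34989078, -0.08847442]), 'joint_velocities': array([ 0.00042836, -0.00014362,  0.00047735,  0.00036597,  0.000434  ,
        0.00108521, -0.00077987]), 'tau': array([-1.48544688e-03, -6.25440788e+01,  4.84745682e-02, -3.91605663e+01,
        1.61324884e-02,  9.81865218e-03, -4.07818982e-05]), 'position': array([0.26253633, 0.56673139, 0.1966374 ]), 'ee_rot': array([ 2.15189783e-01,  9.76572006e-01, -6.78341934e-04, -1.23161103e-04]), 'ft_force': array([-0.23663323,  0.30583117, -0.0713011 ]), 'torque': array([ 0.03858488, -0.04674258,  0.00616158]), 'grip_width': 0.9968194930708815} 0.0187
scene {'fx': 412.31617234230686, 'fy': 412.31617234230686, 'cx': 282.4031670919525, 'cy': 210.8389353984827, 'k1': 0.028557843994277455, 'view': array([[-0.34244381,  0.93943685,  0.01380747,  0.14756748],
       [-0.78365312, -0.29370268,  0.54738152,  0.3137749 ],
       [ 0.51828566,  0.17662715,  0.83676928, -1.15458434],
       [ 0.        ,  0.        ,  0.        ,  1.        ]]
[... 191 characters left out ...]
9, -0.37002792],
       [ 0.31716268,  0.42004189,  0.85027798, -0.24855489],
       [-0.49889006, -0.68859242,  0.52625962, -0.74569815],
       [ 0.        ,  0.        ,  0.        ,  1.        ]])}
wrist {'fx': 323.3050182889039, 'fy': 323.3050182889039, 'cx': 286.9988097690693, 'cy': 215.68649725622467, 'k1': -0.050457463113507746, 'tool_from_camera': array([[-1.42479811e-03,  9.54468976e-01,  2.98306794e-01,
         7.59657648e-02],
       [ 9.99997968e-01,  9.34394993e-04,  1.78656400e-03,
        -3.88557097e-04],
       [ 1.42648354e-03,  2.98308733e-01, -9.54468368e-01,
        -1.76014415e-01],
       [ 0.00000000e+00,  0.00000000e+00,  0.00000000e+00,
         1.00000000e+00]])}
```

View pics/scene0.png

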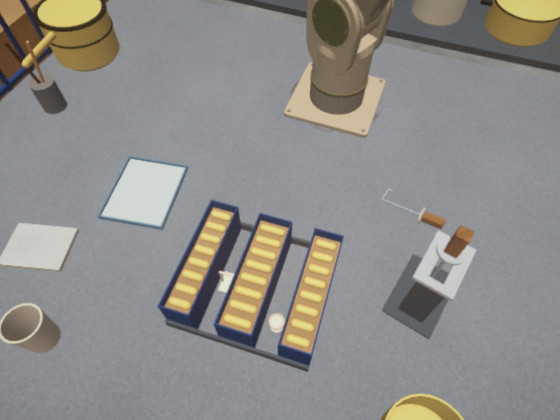

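View pics/side0.png

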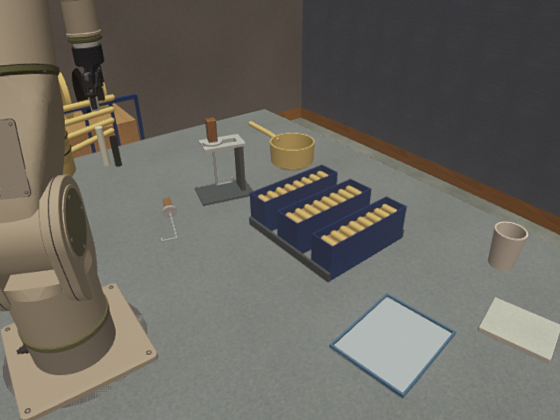

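View pics/wrist0.png

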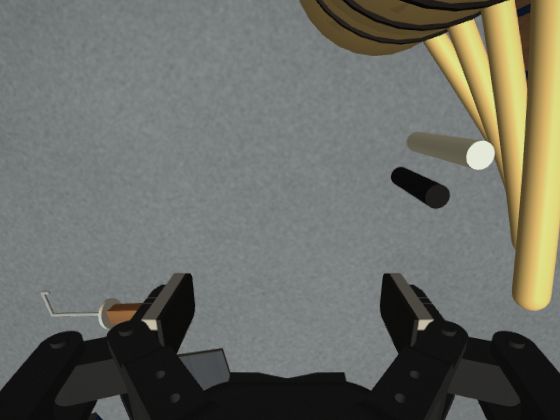

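```bash
cat > h.py <<'E'
import numpy as np, cv2
from workcell import manip
from scipy.spatial.transform import Rotation as R
def camT(n,obs=None):
    c=manip.calibration(n)
    if n!="wrist": return c,np.linalg.inv(c["view"])
    T=np.eye(4);T[:3,:3]=R.from_quat(obs["ee_rot"]).as_matrix();T[:3,3]=obs["position"]
    return c,T@c["tool_from_camera"]
def ray(n,px,obs=None):
    c,W=camT(n,obs)
    K=np.array([[c["fx"],0,c["cx"]],[0,c["fy"],c["cy"]],[0,0,1.]])
    u=cv2.undistortPoints(np.array([[px]],float),K,np.array([c["k1"],0,0,0,0.]))[0,0]
    d=W[:3,:3]@np.array([u[0],-u[1],-1.]);return W[:3,3],d/np.linalg.norm(d)
def onz(n,px,z,obs=None):
    o,d=ray(n,px,obs);return o+d*(z-o[2])/d[2]
def tri(rs):
    A=np.zeros((3,3));b=np.zeros(3)
    for o,d in rs:
        P=np.eye(3)-np.outer(d,d);A+=P;b+=P@o
    p=np.linalg.solve(A,b);return p,[np.linalg.norm((np.eye(3)-np.outer(d,d))@(p-o)) for o,d in rs]
def proj(n,p,obs=None):
    c,W=camT(n,obs);q=np.linalg.inv(W)@np.append(p,1);x,y=q[0]/-q[2],-q[1]/-q[2];s=1+c["k1"]*(x*x+y*y)
    return np.array([c["cx"]+c["fx"]*x*s,c["cy"]+c["fy"]*y*s])
def crop(img,x0,y0,x1,y1,k,f):
    cv2.imwrite(f,cv2.resize(img[y0:y1,x0:x1],None,fx=k,fy=k,interpolation=cv2.INTER_CUBIC))
E
python3 - <<'E'
from h import *
s=cv2.imread("pics/scene0.png");d=cv2.imread("pics/side0.png")
crop(s,370,180,490,340,3.7,"pics/s_fork.png")
crop(s,155,190,355,370,3.3,"pics/s_stock.png")
crop(s,90,145,200,235,6,"pics/s_tray.png")
crop(d,150,100,330,220,4,"pics/d_fork.png")
E
```

```text
(no output)
```

View pics/s_fork.png

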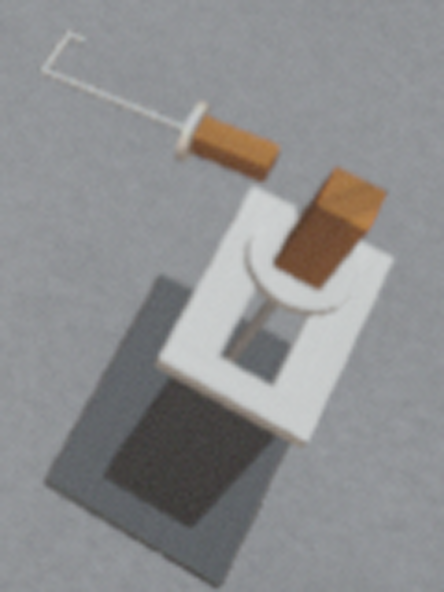

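View pics/s_stock.png

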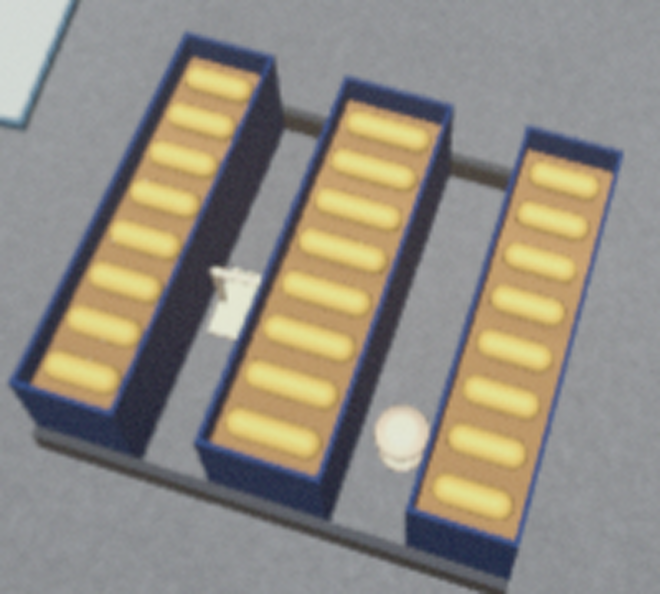

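View pics/d_fork.png

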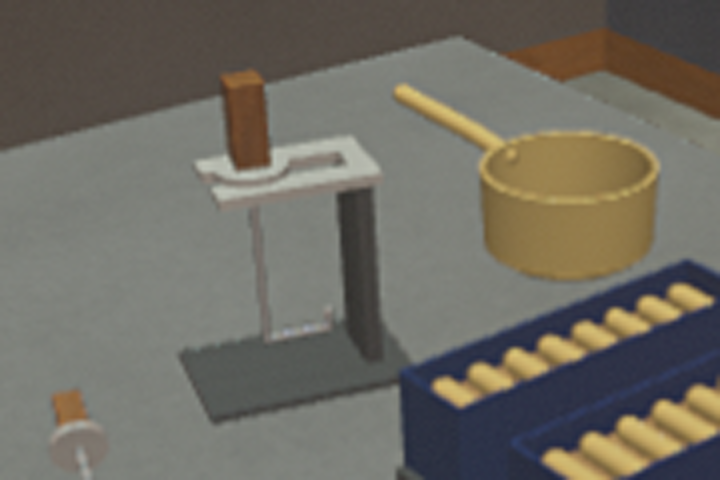

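View pics/s_tray.png

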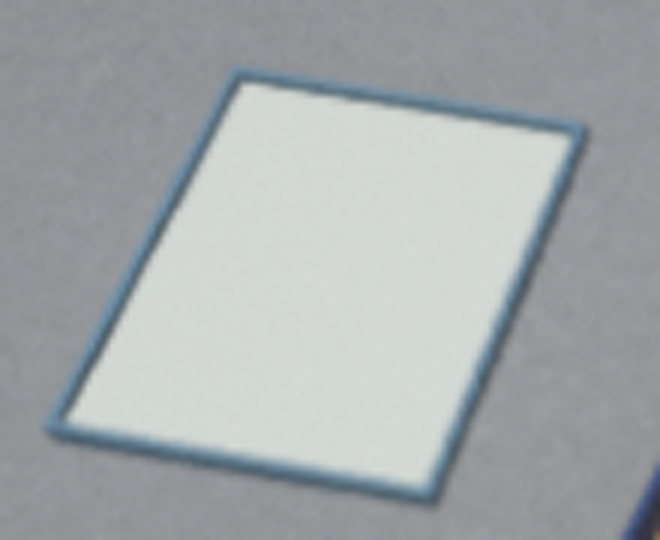

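```bash
cat > m.py <<'E'
from h import *
def q(pts,off,k,z,n="scene"):
    return np.array([onz(n,(off[0]+(u+.5)/k-.5,off[1]+(v+.5)/k-.5),z) for u,v in pts])
def show(t,P):
    e=np.roll(P,-1,0)-P
    print(t,P[:,:2].round(4).tolist(),"c",P.mean(0)[:2].round(4),"len",np.linalg.norm(e,axis=1).round(4),"ang",np.degrees(np.arctan2(e[:,1],e[:,0])).round(1))
F=(370,180);S=(155,190);T=(90,145)
show("fork",q([(255,190),(393,258),(307,438),(160,358)],F,3.7,.155))
show("handletop",q([(337,168),(386,190),(365,230),(315,207)],F,3.7,.221))
for nm,p in dict(L=[(187,37),(272,60),(108,412),(15,382)],M=[(347,80),(452,106),(322,480),(203,443)],Rr=[(528,130),(620,153),(515,543),(410,512)]).items(): show(nm,q(p,S,3.3,.09))
show("tray",q([(237,70),(585,127),(437,500),(48,430)],T,6,.01))
print("loop top",q([(215,269),(255,275)],S,3.3,.0445))
print("plate",q([(207,330),(240,337)],S,3.3,.004))
print("knob",q([(400,432)],S,3.3,.03))
E
python3 m.py
```

```text
fork [[0.4423, 0.3], [0.4571, 0.3662], [0.562, 0.3397], [0.5467, 0.2727]] c [0.502  0.3196] len [0.0678 0.1082 0.0688 0.1079] ang [  77.4  -14.2 -102.9  165.3]
handletop [[0.4653, 0.3172], [0.4693, 0.3384], [0.4928, 0.3321], [0.4887, 0.3107]] c [0.479  0.3246] len [0.0216 0.0243 0.0217 0.0243] ang [  79.4  -15.1 -100.7  164.5]
L [[0.4882, -0.1364], [0.4854, -0.0799], [0.72, -0.0717], [0.7223, -0.1255]] c [ 0.6039 -0.1034] len [0.0565 0.2347 0.0538 0.2344] ang [  92.8    2.   -87.6 -177.3]
M [[0.4828, -0.0311], [0.4779, 0.0354], [0.7142, 0.0475], [0.7178, -0.0179]] c [0.5982 0.0085] len [0.0667 0.2366 0.0655 0.2354] ang [  94.2    2.9  -86.8 -176.8]
Rr [[0.4779, 0.0838], [0.4739, 0.1398], [0.7098, 0.1502], [0.7137, 0.0955]] c [0.5938 0.1173] len [0.0562 0.2361 0.0548 0.2361] ang [  94.1    2.5  -85.9 -177.2]
tray [[0.3919, -0.4149], [0.3686, -0.2692], [0.5446, -0.2387], [0.5677, -0.3869]] c [ 0.4682 -0.3274] len [0.1476 0.1786 0.15   0.178 ] ang [  99.1    9.8  -81.1 -171. ]
loop top [[ 0.60847143 -0.06730109  0.0445    ]
 [ 0.60376262 -0.0433689   0.0445    ]]
plate [[ 0.63173462 -0.06689424  0.004     ]
 [ 0.62889606 -0.04609793  0.004     ]]
knob [[0.65833876 0.06938106 0.03      ]]
```

```bash
cat > p.py <<'E'
from h import *
def plan(x,y,z,az):
    "tool shift and rotvec to TCP x,y,z, tool vertical down, tool y at azimuth az deg"
    o=manip.get_obs();Rt=R.from_quat(o["ee_rot"]);a=np.radians(az)
    yv=np.array([np.cos(a),np.sin(a),0]);zv=np.array([0,0,-1.]);xv=np.cross(yv,zv)
    G=R.from_matrix(np.c_[xv,yv,zv])
    m=Rt.as_matrix();print("t",round(o["clock"],2),"pos",o["position"].round(4),"yaz",np.degrees(np.arctan2(m[1,1],m[0,1])).round(2),"tilt",np.degrees(np.arccos(-m[2,2])).round(2),"F",o["ft_force"].round(2),"g",round(o["grip_width"],3))
    print("shift",Rt.inv().apply(np.array([x,y,z])-o["position"]).round(4),"rot",(Rt.inv()*G).as_rotvec().round(4))
if __name__=="__main__":
    import sys;plan(*map(float,sys.argv[1:]))
E
python3 p.py .479 .325 .30 -14
```

```text
t 0.15 pos [0.2625 0.5668 0.1968] yaz 65.15 tilt 0.06 F [-0.95 -0.46 -0.43] g 1.001
shift [-0.2981 -0.1286 -0.103 ] rot [-9.0000e-04  8.0000e-04  1.3814e+00]
```

```bash
python3 -m handwheel '[[[0,0,-0.055,0,0,0.17,0.0854],[-0.03,-0.013,-0.103,0,0,0.35,0.0854],[-0.08,-0.034,-0.103,0,0,0.53,0.0854],[-0.13,-0.056,-0.103,0,0,0.71,0.0854],[-0.18,-0.078,-0.103,0,0,0.89,0.0854],[-0.23,-0.1,-0.103,0,0,1.07,0.0854],[-0.27,-0.117,-0.103,0,0,1.25,0.0854],[-0.298,-0.1286,-0.103,0,0,1.381,0.0854]]]'; python3 p.py .479 .325 .178 -14;python3 - <<'E'
from h import *
o=manip.get_obs();im=manip.camera("wrist");cv2.imwrite("pics/w1.png",im);cv2.imwrite("pics/s1.png",manip.camera("scene"))
import json;json.dump({"position":o["position"].tolist(),"ee_rot":o["ee_rot"].tolist()},open("w1.json","w"))
E
```

```text
clock: 1.15
position: [0.4804, 0.323, 0.3004]
ee_rot: [0.79, 0.613, -0.0, 0.0]
ft_force: [-0.9, -0.2, 0.6]
grip_width: 1.0
t 1.15 pos [0.4804 0.323  0.3004] yaz -14.39 tilt 0.02 F [-0.85 -0.21  0.63] g 1.0
shift [ 0.0016 -0.0018  0.1223] rot [ 0.0002  0.0003 -0.0069]
```

View pics/w1.png

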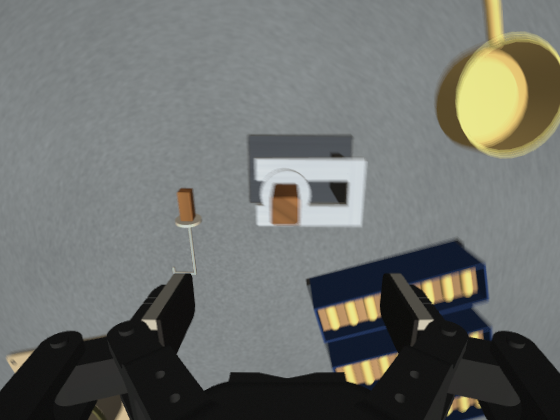

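Run:
```python
from h import *
crop(cv2.imread("pics/w1.png"),240,125,380,235,5,"pics/w1c.png")
```

```text
(no output)
```

View pics/w1c.png

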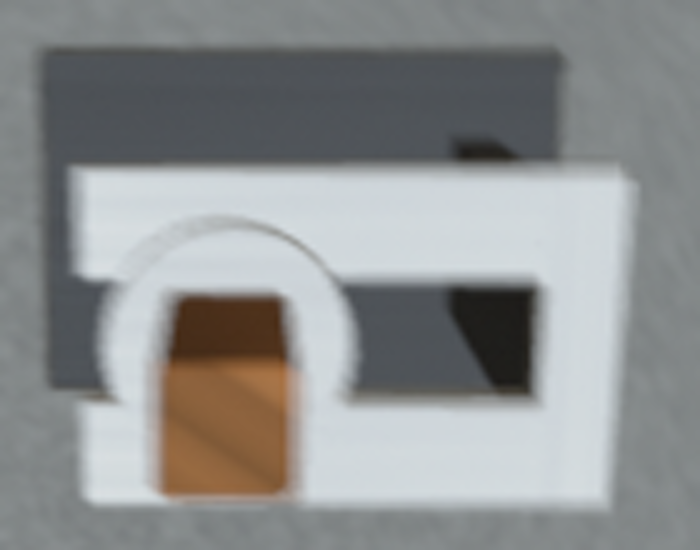

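Run:
```python
from h import *
import json;o=json.load(open("w1.json"))
o={k:np.array(v) for k,v in o.items()}
for nm,z,P in [("top",.221,[(163,362),(294,362),(290,497),(157,495)]),("fork",.155,[(70,168),(634,175),(608,505),(87,500)]),("slot R edge",.155,[(540,280),(537,402)])]:
    Q=np.array([onz("wrist",(240+(u+.5)/5-.5,125+(v+.5)/5-.5),z,o) for u,v in P]);e=np.roll(Q,-1,0)-Q
    print(nm,Q.mean(0)[:2].round(4),np.linalg.norm(e,axis=1).round(4),np.degrees(np.arctan2(e[:,1],e[:,0])).round(1))
```

```text
top [0.4786 0.3235] [0.0213 0.0232 0.0222 0.0229] [ -14.5 -105.5  164.6   72.2]
fork [0.5025 0.3164] [0.1118 0.0693 0.1098 0.0694] [ -15.1 -104.9  164.9   76.7]
slot R edge [0.5398 0.3068] [0.0256 0.0256] [-102.7   77.3]
```

```bash
python3 p.py .4787 .3240 .178 -14.7
```

```text
t 1.25 pos [0.4816 0.3215 0.3003] yaz -14.5 tilt 0.09 F [-0.67 -0.92  0.05] g 1.002
shift [ 0.0019 -0.0035  0.1223] rot [0.0011 0.0011 0.0034]
```

```bash
for i in 1 2 3; do python3 -m handwheel '[[[0,0,0,0,0,0,0.0854]]]' | head -3; python3 p.py .4787 .3240 .178 -14.7; done
```

```text
clock: 1.38
position: [0.4786, 0.3256, 0.3002]
ee_rot: [0.787, 0.616, -0.0, -0.0]
t 1.38 pos [0.4786 0.3256 0.3002] yaz -13.89 tilt 0.03 F [-1.61  0.3   0.35] g 1.0
shift [-0.0015  0.0006  0.1222] rot [-0.0006  0.      0.0142]
clock: 1.5
position: [0.4781, 0.3263, 0.3002]
ee_rot: [0.787, 0.617, -0.0, -0.0]
t 1.5 pos [0.4781 0.3263 0.3002] yaz -13.81 tilt 0.04 F [-0.29 -0.05  0.04] g 1.002
shift [-0.0021  0.0012  0.1222] rot [-0.0006 -0.0001  0.0155]
clock: 1.62
position: [0.4784, 0.326, 0.3003]
ee_rot: [0.787, 0.617, -0.0, -0.0]
t 1.62 pos [0.4784 0.326  0.3003] yaz -13.86 tilt 0.02 F [0.33 0.43 0.43] g 1.001
shift [-0.0019  0.0008  0.1223] rot [-0.0002 -0.0001  0.0147]
```

```bash
python3 -m handwheel '[[[-0.001,0.001,0.04,0,0,0.0147,0.0854],[-0.0015,0.0008,0.08,0,0,0.0147,0.0854],[-0.0015,0.0008,0.11,0,0,0.0147,0.0854],[-0.0015,0.0008,0.122,0,0,0.0147,0.0854],[-0.0015,0.0008,0.122,0,0,0.0147,0.0854],[-0.0015,0.0008,0.122,0,0,0.0147,0.0854]]]'
python3 - <<'E'
from h import *
cv2.imwrite("pics/w2.png",manip.camera("wrist"));cv2.imwrite("pics/d2.png",manip.camera("side"))
E
python3 p.py .4787 .3243 .178 -14.7
```

```text
clock: 2.38
position: [0.4801, 0.3241, 0.1799]
ee_rot: [0.792, 0.61, 0.001, -0.0]
ft_force: [-0.1, 0.5, -0.9]
grip_width: 1.0
t 2.48 pos [0.48   0.324  0.1797] yaz -14.82 tilt 0.12 F [-0.1   0.25  0.01] g 1.001
shift [-0.0001 -0.0014  0.0017] rot [ 0.0011 -0.0018 -0.002 ]
```

View pics/w2.png

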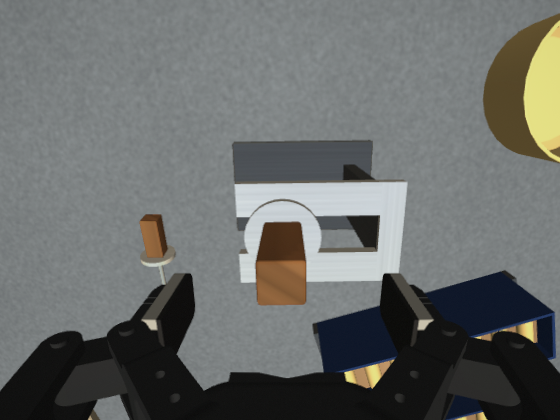

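View pics/d2.png

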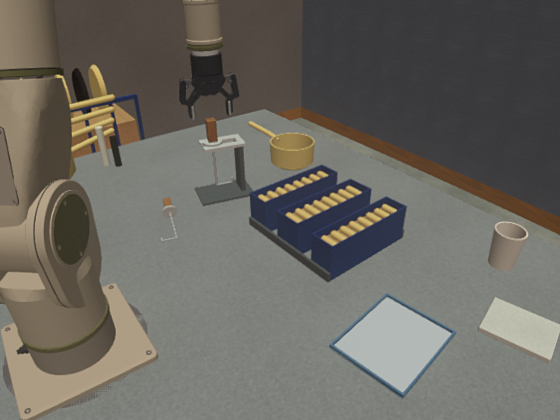

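Run:
```python
from h import *
print("side TCP",proj("side",[.48,.324,.18]),"handletop",proj("side",[.4787,.3243,.221]),"disc",proj("side",[.4787,.3243,.155]),"fork foot",proj("side",[.4787,.3243,0]))
print(tri([ray("side",(213,118)),ray("scene",(459.5,231))]))
for c in ((194,114),(230,113)): print(onz("side",c,.19), onz("side",c,.3))
```

```text
side TCP [212.05892376 133.36903727] handletop [210.19162136 118.55250544] disc [212.38872162 142.2854462 ] fork foot [217.22326913 193.04813677]
(array([0.48133979, 0.31494999, 0.22509111]), [np.float64(0.0009030728943654924), np.float64(0.0009030728943654746)])
[0.49880062 0.4653842  0.19      ] [0.3665474  0.17244713 0.3       ]
[0.58431556 0.40729066 0.19      ] [0.42914726 0.12992067 0.3       ]
```

Run:
```python
from h import *
a=np.radians(-14.7);yv=np.array([np.cos(a),np.sin(a),0])
for s in (-1,1): print(proj("side",np.array([.48,.324,.193])+s*.043*yv))
print("start",proj("side",[.2625,.5667,.197]))
crop(cv2.imread("pics/d2.png"),150,0,300,210,3.5,"pics/d2c.png")
crop(manip.camera("scene"),380,160,560,340,3.3,"pics/s2c.png")
print(manip.get_obs()["joint_pos"])
```

```text
[195.36733026 131.19220619]
[227.56127524 126.28959874]
start [101.48076248 120.71921599]
[-0.89840171  0.2383117   0.26645083  1.6289041  -0.06513092  1.28131934
 -0.8793061 ]
```

View pics/d2c.png

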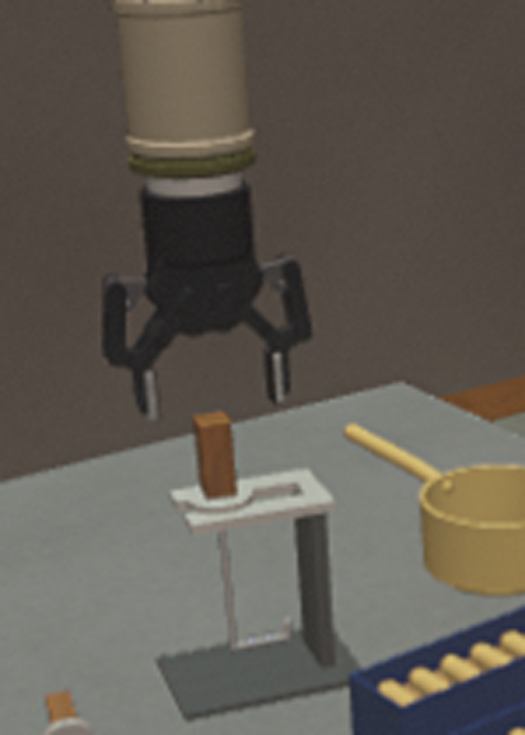

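View pics/s2c.png

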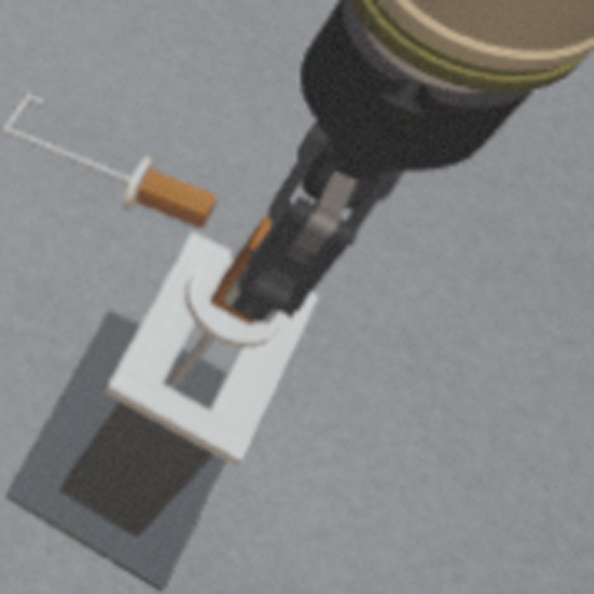

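Run:
```python
from h import *
print(tri([ray("side",(229.5,114)),ray("scene",(460,255))]))
for s in (-1,1):
  for z in (.18,.193,.21,.23): 
    a=np.radians(-14.7);p=np.array([.48,.324,z])+s*.043*np.array([np.cos(a),np.sin(a),0]);print(s,z,proj("side",p),proj("scene",p))
# scene check: fork top corners from side
for u in [(150+(172+.5)/3.5,(495)/3.5),(150+333/3.5,498/3.5),(150+310/3.5,470/3.5)]: print(onz("side",u,.155))
```

```text
(array([0.52879368, 0.3180272 , 0.22634541]), [np.float64(0.004221412727703007), np.float64(0.004221412727703005)])
-1 0.18 [195.89530255 135.89548955] [464.1397003  227.95246766]
-1 0.193 [195.36733026 131.19220619] [467.07118819 224.0433139 ]
-1 0.21 [194.67107977 124.96221436] [471.04744335 218.74418197]
-1 0.23 [193.84358872 117.51605352] [475.9459554  212.22104638]
1 0.18 [227.89596172 130.91905143] [444.60763641 264.83243391]
1 0.193 [227.56127524 126.28959874] [447.37715256 261.29963071]
1 0.21 [227.11989243 120.15936391] [451.14058012 256.50176427]
1 0.23 [226.59526677 112.83531234] [455.78778205 250.58160014]
[0.45373787 0.35128774 0.155     ]
[0.54738671 0.27070574 0.155     ]
[0.56290187 0.32909091 0.155     ]
```

```bash
python3 -m handwheel '[[[0,0,-0.04,0,0,0,0.03],[0,0,-0.06,0,0,0,0],[0,0,-0.06,0,0,0,0],[0,0,-0.06,0,0,0,0],[0,0,-0.06,0,0,0,0],[0,0,-0.06,0,0,0,0]]]' 40
python3 - <<'E'
from h import *
o=manip.get_obs();print(o["position"])
a=manip.camera("wrist");b=manip.camera("side")
print("TCP in wrist",proj("wrist",o["position"],o),"side",proj("side",o["position"]))
cv2.imwrite("pics/w3.png",a);crop(b,150,0,300,210,3.5,"pics/d3c.png")
E
```

```text
clock: 3.28
position: [0.4792, 0.3234, 0.2378]
ee_rot: [0.792, 0.61, -0.0, 0.0]
ft_force: [-0.1, -0.4, 0.3]
grip_width: 0.003
[0.47923791 0.32336362 0.23777739]
TCP in wrist [286.88342554 248.88787882] side [209.98053324 112.35664804]
```

View pics/w3.png

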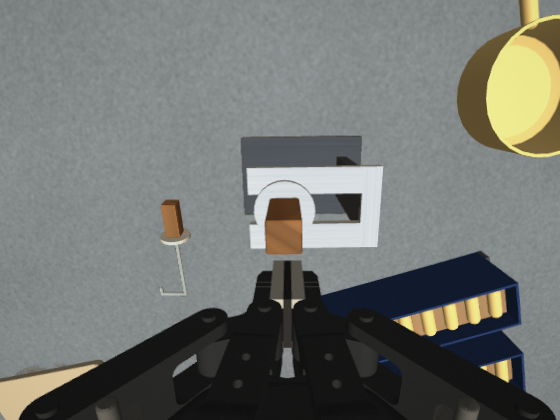

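View pics/d3c.png

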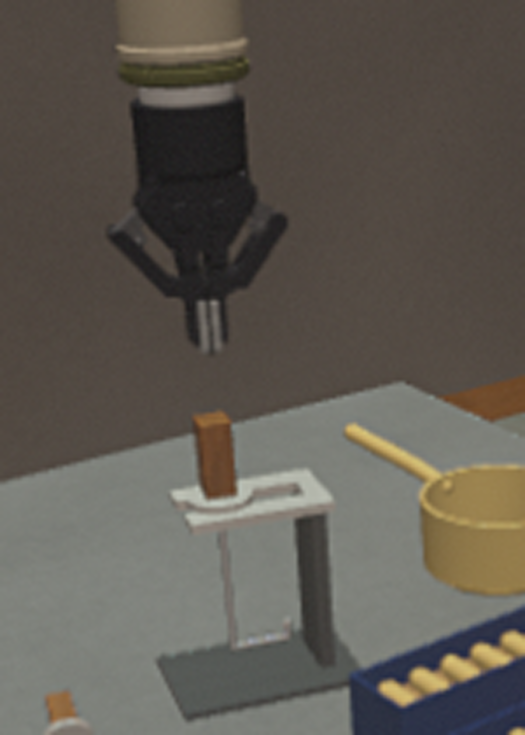

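```bash
python3 -m handwheel '[[[0,0,0,0,0,0,0.0854],[0,0,0,0,0,0,0.0854],[0,0,0.03,0,0,0,0.0854],[0,0,0.06,0,0,0,0.0854],[0,0,0.08,0,0,0,0.0854],[0,0,0.09,0,0,0,0.0854],[0,0,0.09,0,0,0,0.0854]]]' 60
python3 - <<'E'
from h import *
cv2.imwrite("pics/w4.png",manip.camera("wrist"));crop(manip.camera("side"),150,0,300,210,3.5,"pics/d4c.png")
E
python3 p.py .4787 .3243 .148 -14.7
```

```text
clock: 4.25
position: [0.4793, 0.3234, 0.1482]
ee_rot: [0.792, 0.61, -0.0, 0.0]
ft_force: [0.1, -0.0, 0.2]
grip_width: 0.997
t 4.35 pos [0.4799 0.3238 0.1493] yaz -14.82 tilt 0.07 F [0.49 0.61 0.18] g 1.0
shift [ 0.0002 -0.0012  0.0013] rot [ 0.0007 -0.001  -0.0021]
```

View pics/d4c.png

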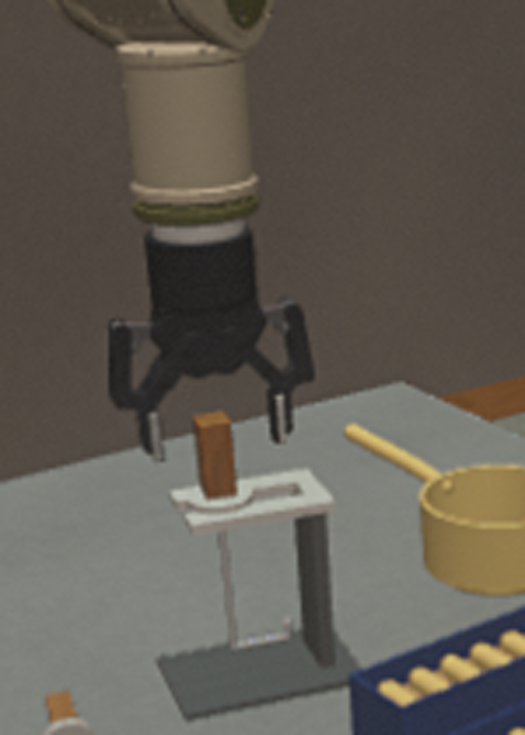

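View pics/w4.png

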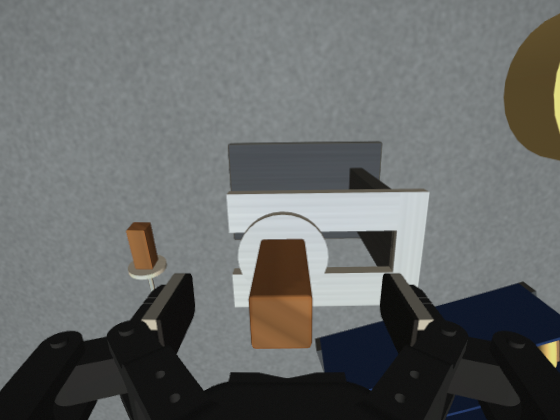

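```bash
python3 - <<'E'
from h import *
o=manip.get_obs();m=R.from_quat(o["ee_rot"]).as_matrix()
p=onz("wrist",(281,320),.221,o);print(p,m.T@(p-o["position"]))
E
python3 -m handwheel '[[[0,-0.002,0.001,0,0,0,0.05],[0,-0.002,0.001,0,0,0,0.02],[0,-0.002,0.001,0,0,0,0.0],[0,-0.002,0.001,0,0,0,0],[0,-0.002,0.001,0,0,0,0],[0,-0.002,0.001,0,0,0,0]]]' 60
python3 - <<'E'
from h import *
cv2.imwrite("pics/w5.png",manip.camera("wrist"));crop(manip.camera("side"),150,0,300,210,3.5,"pics/d5c.png")
E
```

```text
[0.47812777 0.32594138 0.221     ] [ 0.00167456 -0.00216119 -0.07170092]
clock: 5.1
position: [0.4775, 0.3242, 0.1477]
ee_rot: [0.792, 0.61, 0.0, -0.0]
ft_force: [-1.5, -0.3, 3.4]
grip_width: 0.271
```

View pics/d5c.png

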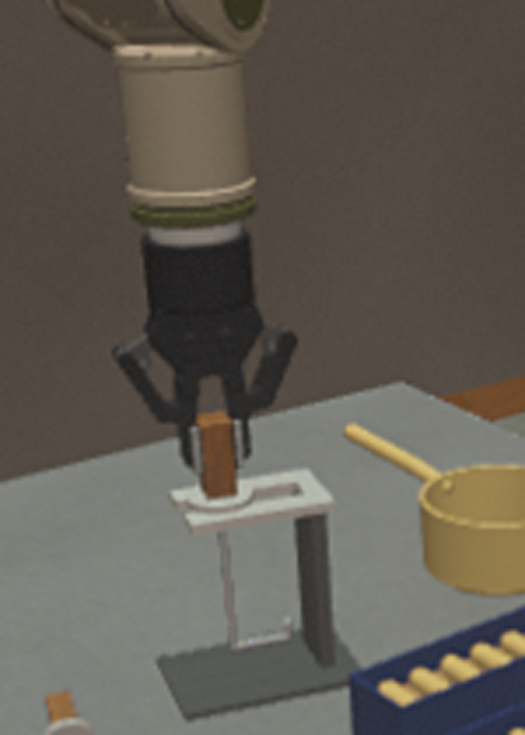

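View pics/w5.png

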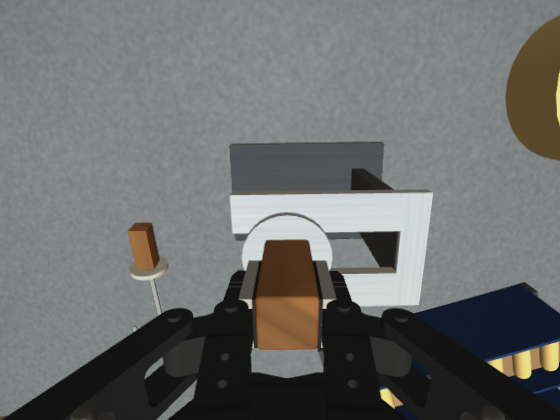

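```bash
python3 -m handwheel '[[[0,0,-0.01,0,0,0,0],[0,0,-0.03,0,0,0,0],[0,0,-0.06,0,0,0,0],[0,0,-0.1,0,0,0,0],[0,0,-0.145,0,0,0,0],[0,0,-0.17,0,0,0,0],[0,0,-0.17,0,0,0,0]]]'
python3 - <<'E'
from h import *
cv2.imwrite("pics/d6.png",manip.camera("side"))
E
python3 p.py .5513 -.0567 .317 6
```

```text
clock: 6.08
position: [0.4783, 0.3242, 0.3195]
ee_rot: [0.793, 0.61, 0.002, -0.0]
ft_force: [-0.1, -0.8, -1.4]
grip_width: 0.271
t 6.12 pos [0.4777 0.324  0.3176] yaz -14.84 tilt 0.04 F [-0.35  0.36 -1.58] g 0.276
shift [-0.3491  0.1686  0.0005] rot [ 0.0006 -0.0005 -0.3637]
```

View pics/d6.png

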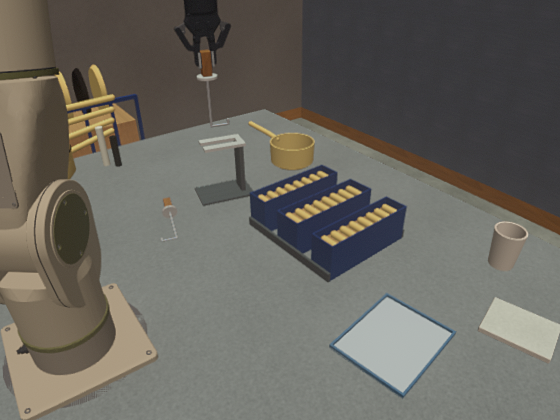

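Rod is out of the fork, upright in the jaws (toe near (220,122)). Now across to above the gap.

```bash
python3 -m handwheel '[[[-0.05,0.024,0,0,0,-0.06,0],[-0.1,0.048,0,0,0,-0.12,0],[-0.15,0.072,0,0,0,-0.18,0],[-0.2,0.097,0,0,0,-0.24,0],[-0.25,0.121,0,0,0,-0.3,0],[-0.3,0.145,0,0,0,-0.364,0],[-0.349,0.1686,0,0,0,-0.364,0],[-0.349,0.1686,0,0,0,-0.364,0]]]'; python3 -m handwheel '[[[0,0,0,0,0,0,0],[0,0,0,0,0,0,0]]]'
python3 - <<'E'
from h import *
import json
o=manip.get_obs();cv2.imwrite("pics/w7.png",manip.camera("wrist"))
json.dump({"position":o["position"].tolist(),"ee_rot":o["ee_rot"].tolist()},open("w7.json","w"))
cv2.imwrite("pics/d7.png",manip.camera("side"));cv2.imwrite("pics/s7.png",manip.camera("scene"))
E
python3 p.py .5513 -.0567 .317 6
```

```text
clock: 7.12
position: [0.5504, -0.062, 0.3159]
ee_rot: [0.672, 0.741, -0.001, -0.0]
ft_force: [-0.2, 1.0, -1.6]
grip_width: 0.272
clock: 7.38
position: [0.551, -0.0551, 0.3167]
ee_rot: [0.668, 0.744, -0.0, -0.001]
ft_force: [-1.1, 0.3, -1.1]
grip_width: 0.274
t 7.53 pos [ 0.5512 -0.0555  0.3172] yaz 6.13 tilt 0.02 F [ 0.41  0.71 -1.  ] g 0.275
shift [-0.0012  0.      0.0002] rot [-0.0002 -0.0002  0.0022]
```

View pics/w7.png

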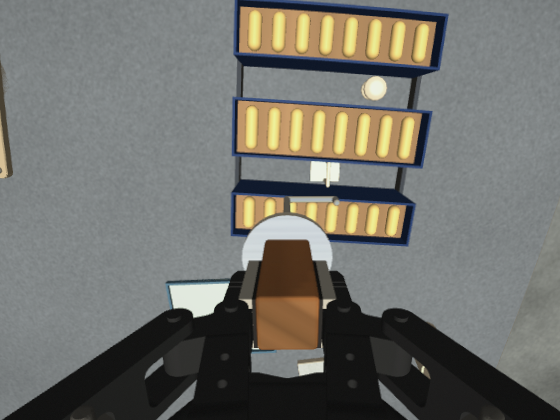

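View pics/s7.png

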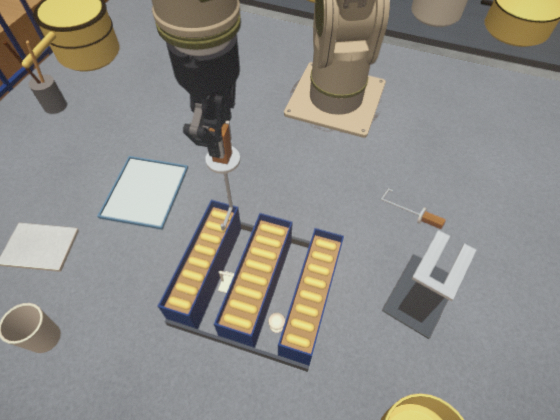

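Run:
```python
from h import *
im=cv2.imread("pics/w7.png");crop(im,225,90,445,250,3.6,"pics/w7c.png");crop(im,270,150,355,220,9,"pics/w7d.png")
```

```text
(no output)
```

View pics/w7d.png

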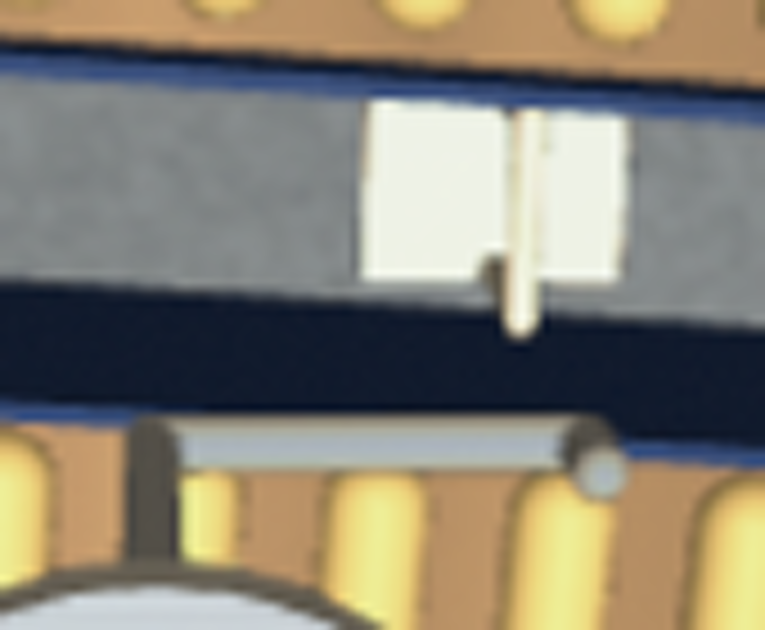

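View pics/w7c.png

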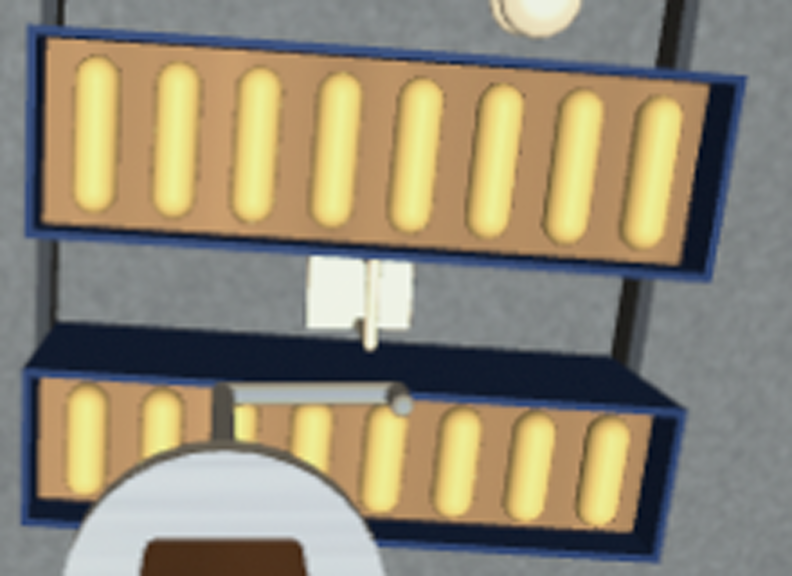

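Run:
```python
from h import *
import json;o={k:np.array(v) for k,v in json.load(open("w7.json")).items()}
f=lambda u,v,z:onz("wrist",(270+(u+.5)/9-.5,150+(v+.5)/9-.5),z,o)
g=lambda u,v,z:onz("wrist",(225+(u+.5)/3.6-.5,90+(v+.5)/3.6-.5),z,o)
ang=lambda a,b:np.degrees(np.arctan2(b[1]-a[1],b[0]-a[0]))
a,b=f(360,281,.004),f(622,281,.004);print("plate -y edge",a,b,np.linalg.norm(b-a),ang(a,b))
c,d=f(366,120,.004),f(628,135,.004);print("ends",c,d,ang(a,c)-90,ang(b,d)-90)
l0,l1=f(519,325,.0445),f(530,110,.0445);print("loop",l0,l1,ang(l0,l1)-90)
t0,t1=f(152,445,.199),f(570,441,.199);print("toe",t0,t1,ang(t0,t1)); print("tip",f(602,470,.214))
# gap edges: middle box lower rim, left box upper rim z=.09
for nm,p,q in (("mid",(27,237),(710,278)),("left",(27,370),(683,408)),("midtop",(35,28),(745,76)),("leftlow",(25,523),(658,560))):
    P,Q=g(*p,.09),g(*q,.09);print(nm,P,Q,ang(P,Q))
```

```text
plate -y edge [ 0.58681165 -0.0727722   0.004     ] [ 0.63125609 -0.06796983  0.004     ] 0.044703147540586276 6.1670736491127025
ends [ 0.58437088 -0.04546988  0.004     ] [ 0.62849379 -0.04321276  0.004     ] 5.108535911117983 6.366505103994754
loop [ 0.60891233 -0.06934108  0.0445    ] [ 0.60583846 -0.03578272  0.0445    ] 5.233563465088636
toe [ 0.55004888 -0.05515171  0.199     ] [ 0.59328977 -0.05008093  0.199     ] 6.68841438431569
tip [ 0.59432758 -0.04908352  0.214     ]
mid [ 0.47991208 -0.03496296  0.09      ] [ 0.71750423 -0.02337299  0.09      ] 2.7927292089140234
left [ 0.4826008  -0.08184667  0.09      ] [ 0.7183248  -0.07059334  0.09      ] 2.7331930069475683
midtop [0.47844227 0.03345303 0.09      ] [0.7143944  0.04442949 0.09      ] 2.663470762086047
leftlow [ 0.48507053 -0.13997666  0.09      ] [ 0.72213917 -0.12967694  0.09      ] 2.487715086136948
```

```bash
python3 -m handwheel '[[[-0.0028,0,0.03,0,0,0.005,0],[-0.0028,0,0.07,0,0,0.005,0],[-0.0028,0,0.11,0,0,0.005,0],[-0.0028,0,0.14,0,0,0.005,0],[-0.0028,0,0.165,0,0,0.005,0],[-0.0028,0,0.178,0,0,0.005,0],[-0.0028,0,0.182,0,0,0.005,0],[-0.0028,0,0.182,0,0,0.005,0]]]'
python3 - <<'E'
from h import *
import json
o=manip.get_obs();a=manip.camera("wrist");cv2.imwrite("pics/w8.png",a)
json.dump({"position":o["position"].tolist(),"ee_rot":o["ee_rot"].tolist()},open("w8.json","w"))
s=manip.camera("scene");cv2.imwrite("pics/s8.png",s);crop(s,155,130,305,290,3.7,"pics/s8c.png")
E
python3 p.py .5513 -.058 .135 6
```

```text
clock: 8.52
position: [0.5519, -0.0591, 0.136]
ee_rot: [0.671, 0.742, 0.0, 0.0]
ft_force: [0.3, -0.8, -1.3]
grip_width: 0.277
t 8.62 pos [ 0.5521 -0.0592  0.1363] yaz 5.75 tilt 0.09 F [ 0.28  0.05 -2.01] g 0.271
shift [ 0.0013 -0.0007  0.0013] rot [ 0.0015 -0.0001 -0.0044]
```

View pics/w8.png

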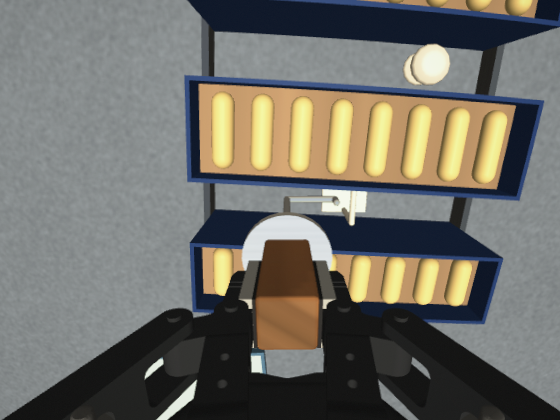

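View pics/s8c.png

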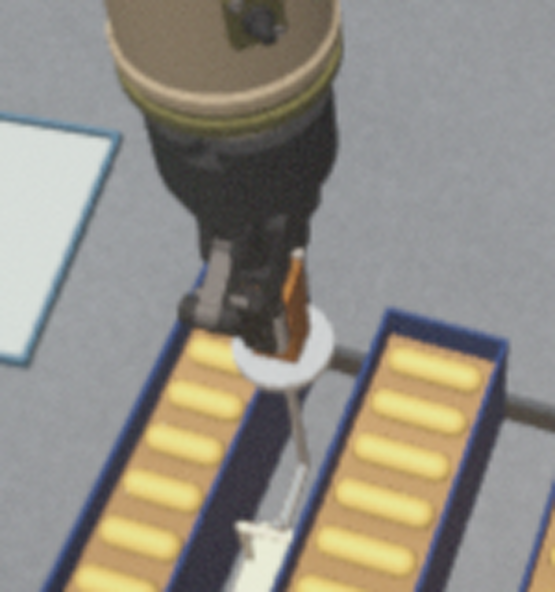

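Run:
```python
from h import *
import json
im=cv2.imread("pics/w8.png");crop(im,265,175,385,245,6.5,"pics/w8c.png")
o={k:np.array(v) for k,v in json.load(open("w8.json")).items()}
```

```text
(no output)
```

View pics/w8c.png

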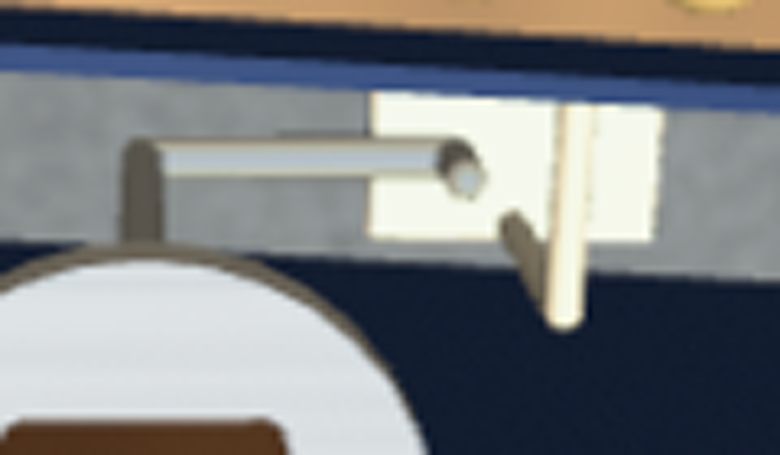

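Run:
```python
from h import *
import json
o={k:np.array(v) for k,v in json.load(open("w8.json")).items()}
m=R.from_quat(o["ee_rot"]).as_matrix()
f=lambda u,v,z:m.T@(onz("wrist",(265+(u+.5)/6.5-.5,175+(v+.5)/6.5-.5),z,o)-o["position"])
for n,a in dict(axis=(143,158,.018),toe_end=(445,158,.018),tip=(466,180,.033),loopNy=(565,318,.0445),platea=(370,240,.004),plateb=(653,240,.004),postfoot=(512,216,.006)).items(): print(n,f(*a)[:2].round(4))
```

```text
axis [-0.     -0.0007]
toe_end [-0.0001  0.0429]
tip [0.0007 0.0438]
loopNy [-0.0155  0.0562]
platea [-0.0166  0.034 ]
plateb [-0.0167  0.0775]
postfoot [-0.0122  0.0552]
```

```bash
python3 -m handwheel '[[[0.0013,0.008,0,0,0,0,0],[0.0013,0.018,0,0,0,0,0],[0.0013,0.028,0,0,0,0,0],[0.0013,0.034,0,0,0,0,0],[0.0013,0.034,0,0,0,0,0],[0.0013,0.034,0,0,0,0,0]]]'
python3 - <<'E'
from h import *
a=manip.camera("wrist");crop(a,265,165,385,245,6.5,"pics/w9c.png")
E
python3 p.py .5513 -.058 .135 6
```

```text
clock: 9.38
position: [0.585, -0.0547, 0.1353]
ee_rot: [0.671, 0.742, -0.0, -0.0]
ft_force: [-0.7, 0.3, -1.8]
grip_width: 0.273
t 9.43 pos [ 0.585  -0.0547  0.1354] yaz 5.73 tilt 0.01 F [ 0.24  0.2  -0.97] g 0.274
shift [ 0.0001 -0.0339  0.0004] rot [-0.0001 -0.0001 -0.0047]
```

View pics/w9c.png

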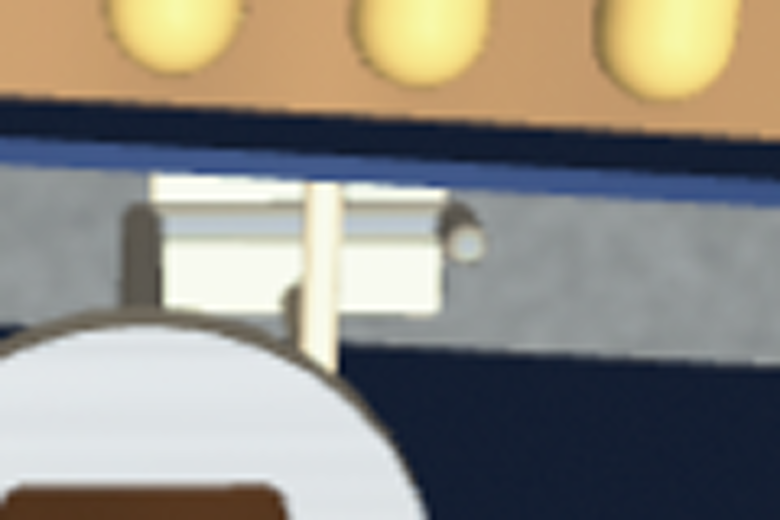

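```bash
python3 -m handwheel '[[[0,0,-0.015,0,0,0,0],[0,0,-0.02,0,0,0,0],[0,0,-0.025,0,0,0,0],[0,0,-0.03,0,0,0,0],[0,0,-0.037,0,0,0,0],[0,0,-0.047,0,0,0,0],[0,0,-0.06,0,0,0,0],[0,0,-0.075,0,0,0,0]]]';python3 -m handwheel '[[[0,0,-0.015,0,0,0,0],[0,0,-0.03,0,0,0,0],[0,0,-0.045,0,0,0,0],[0,0,-0.06,0,0,0,0],[0,0,-0.075,0,0,0,0],[0,0,-0.085,0,0,0,0],[0,0,-0.085,0,0,0,0],[0,0,-0.085,0,0,0,0]]]'
python3 - <<'E'
from h import *
cv2.imwrite("pics/w10.png",manip.camera("wrist"));s=manip.camera("scene");cv2.imwrite("pics/s10.png",s)
crop(manip.camera("side"),200,60,420,250,3.6,"pics/d10c.png")
E
python3 p.py .5513 -.058 .135 6
```

```text
clock: 10.42
position: [0.5852, -0.0545, 0.2115]
ee_rot: [0.671, 0.742, 0.0, 0.0]
ft_force: [0.0, 0.2, -1.3]
grip_width: 0.274
clock: 11.42
position: [0.585, -0.0545, 0.2948]
ee_rot: [0.671, 0.742, -0.0, -0.0]
ft_force: [-0.1, -0.1, -1.3]
grip_width: 0.274
t 11.57 pos [ 0.585  -0.0545  0.2948] yaz 5.75 tilt 0.05 F [-0.57 -0.81 -1.48] g 0.272
shift [-1.000e-04 -3.370e-02  1.599e-01] rot [-0.0009 -0.0001 -0.0044]
```

View pics/d10c.png

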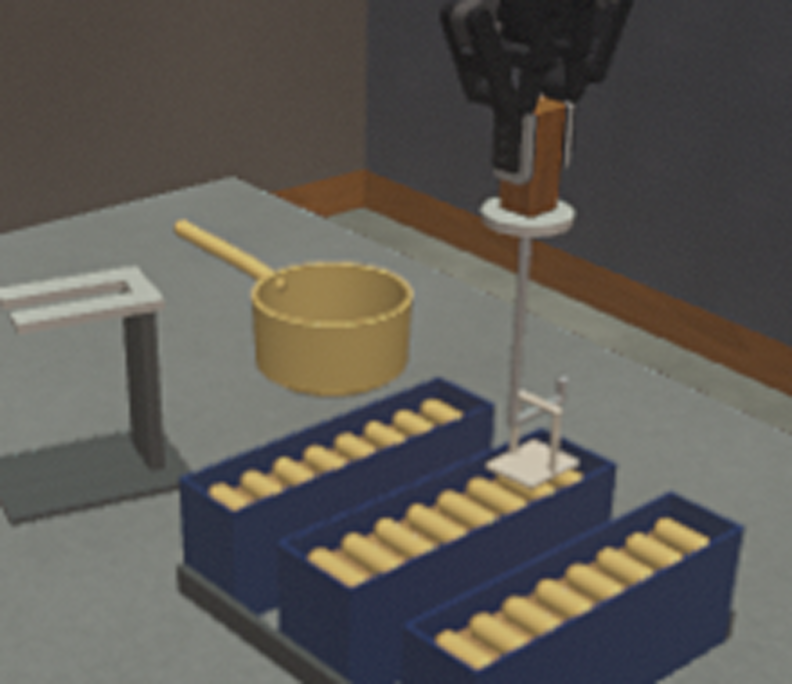

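View pics/w10.png

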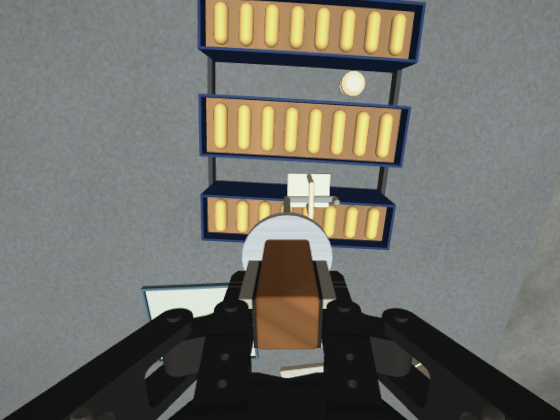

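View pics/s10.png

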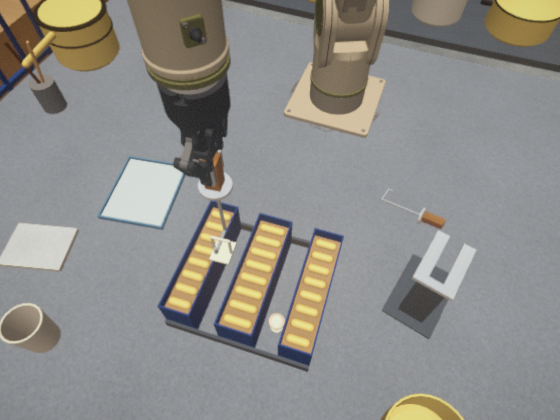

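```bash
python3 p.py .447 -.331 .295 10
```

```text
t 11.57 pos [ 0.585  -0.0545  0.2948] yaz 5.75 tilt 0.05 F [-0.57 -0.81 -1.48] g 0.272
shift [-0.2613 -0.165  -0.    ] rot [-0.0009 -0.0001 -0.0742]
```

```bash
python3 -m handwheel '[[[-0.003,-0.002,0,0,0,0,0],[-0.01,-0.007,0,0,0,0,0],[-0.024,-0.015,0,0,0,0,0],[-0.042,-0.026,0,0,0,0,0],[-0.06,-0.038,0,0,0,0,0],[-0.078,-0.05,0,0,0,0,0],[-0.097,-0.061,0,0,0,0,0],[-0.115,-0.073,0,0,0,0,0]]]' >/dev/null;python3 -m handwheel '[[[-0.018,-0.012,0,0,0,-0.01,0],[-0.037,-0.023,0,0,0,-0.02,0],[-0.055,-0.035,0,0,0,-0.03,0],[-0.076,-0.048,0,0,0,-0.04,0],[-0.099,-0.063,0,0,0,-0.05,0],[-0.12,-0.076,0,0,0,-0.06,0],[-0.136,-0.086,0,0,0,-0.07,0],[-0.146,-0.092,0,0,0,-0.074,0]]]'; python3 -m handwheel '[[[0,0,0,0,0,0,0],[0,0,0.01,0,0,0,0],[0,0,0.025,0,0,0,0],[0,0,0.045,0,0,0,0],[0,0,0.065,0,0,0,0],[0,0,0.08,0,0,0,0],[0,0,0.085,0,0,0,0],[0,0,0.085,0,0,0,0]]]'
python3 - <<'E'
from h import *
cv2.imwrite("pics/w11.png",manip.camera("wrist"));cv2.imwrite("pics/d11.png",manip.camera("side"))
E
python3 p.py .447 -.331 .161 10
```

```text
clock: 13.58
position: [0.4462, -0.3321, 0.2954]
ee_rot: [0.643, 0.766, -0.0, 0.0]
ft_force: [0.5, 0.0, -1.2]
grip_width: 0.277
clock: 14.58
position: [0.4472, -0.3307, 0.2103]
ee_rot: [0.643, 0.766, -0.0, -0.0]
ft_force: [-0.2, -0.7, -1.1]
grip_width: 0.273
t 14.68 pos [ 0.4475 -0.3309  0.211 ] yaz 9.99 tilt 0.05 F [ 0.58 -0.55 -1.34] g 0.275
shift [ 0.0001 -0.0005  0.05  ] rot [ 0.0008  0.0005 -0.0002]
```

View pics/d11.png

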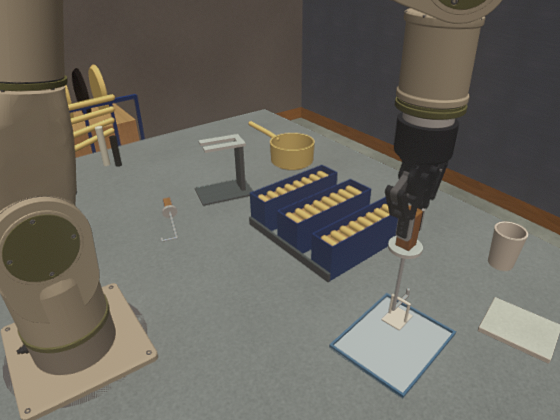

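View pics/w11.png

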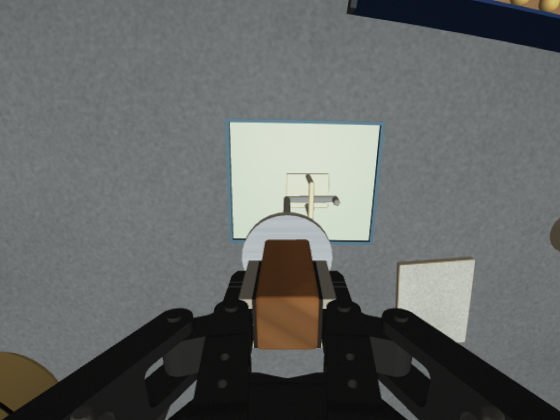

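```bash
python3 -m handwheel '[[[0,0,0.012,0,0,0,0],[0,0,0.024,0,0,0,0],[0,0,0.034,0,0,0,0],[0,0,0.041,0,0,0,0],[0,0,0.045,0,0,0,0],[0,0,0.048,0,0,0,0],[0,0,0.051,0,0,0,0],[0,0,0.054,0,0,0,0]]]';python3 -m handwheel '[[[0,0,0.003,0,0,0,0],[0,0,0.006,0,0,0,0],[0,0,0.009,0,0,0,0],[0,0,0.012,0,0,0,0],[0,0,0.015,0,0,0,0],[0,0,0.018,0,0,0,0],[0,0,0.018,0,0,0,0],[0,0,0.018,0,0,0,0]]]'
python3 - <<'E'
from h import *
import json
o=manip.get_obs();a=manip.camera("wrist");crop(a,220,110,390,250,4.5,"pics/w12c.png")
d=manip.camera("side");crop(d,320,180,480,400,2.7,"pics/d12c.png")
E
python3 p.py .447 -.331 .139 10
```

```text
clock: 15.68
position: [0.4473, -0.3308, 0.1564]
ee_rot: [0.643, 0.766, 0.0, 0.0]
ft_force: [0.1, -0.2, -2.2]
grip_width: 0.268
clock: 16.68
position: [0.4472, -0.3308, 0.1384]
ee_rot: [0.643, 0.766, 0.0, 0.0]
ft_force: [0.3, -0.3, -1.6]
grip_width: 0.278
t 16.77 pos [ 0.4472 -0.3308  0.1385] yaz 9.99 tilt 0.01 F [ 0.1  -1.08 -1.6 ] g 0.274
shift [-0.0002 -0.0003 -0.0005] rot [ 0.0002 -0.     -0.0002]
```

View pics/d12c.png

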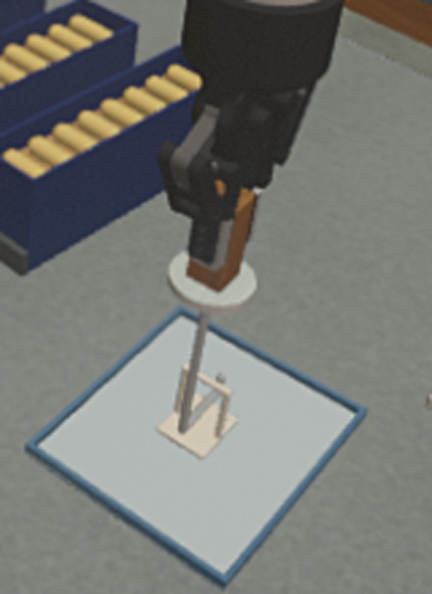

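View pics/w12c.png

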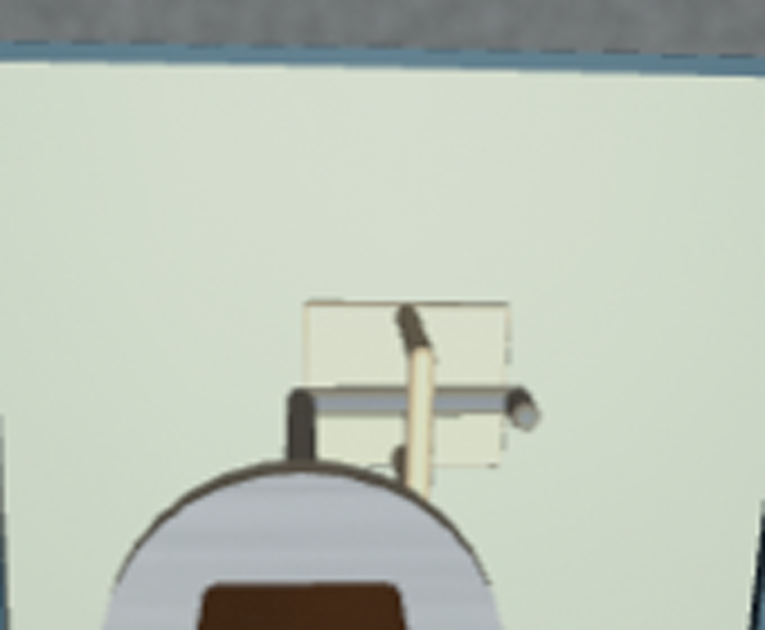

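```bash
python3 -m handwheel '[[[0,-0.005,0,0,0,0,0],[0,-0.015,0,0,0,0,0],[0,-0.025,0,0,0,0,0],[0,-0.035,0,0,0,0,0],[0,-0.045,0,0,0,0,0],[0,-0.052,0,0,0,0,0],[0,-0.052,0,0,0,0,0]]]'
python3 - <<'E'
from h import *
a=manip.camera("wrist");crop(a,220,110,430,250,3.7,"pics/w13c.png")
d=manip.camera("side");crop(d,320,180,480,400,2.7,"pics/d13c.png")
E
python3 p.py .447 -.331 .139 10
```

```text
clock: 17.65
position: [0.3956, -0.3399, 0.1385]
ee_rot: [0.643, 0.766, 0.0, 0.0]
ft_force: [-0.3, 0.8, -2.3]
grip_width: 0.273
t 17.75 pos [ 0.3963 -0.3396  0.1384] yaz 10.01 tilt 0.02 F [-0.58  0.01 -1.9 ] g 0.277
shift [-0.0003  0.0514 -0.0006] rot [ 0.0003 -0.      0.0001]
```

View pics/d13c.png

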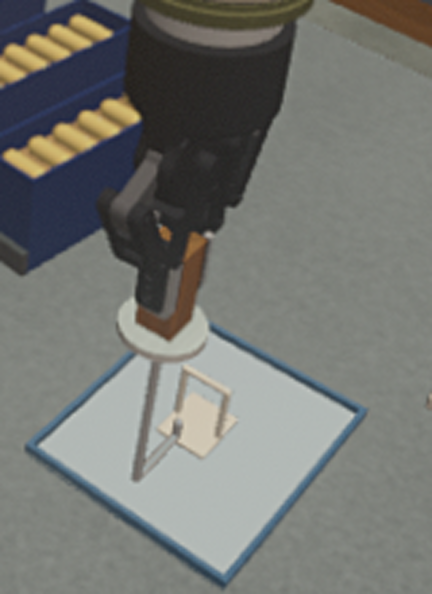

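View pics/w13c.png

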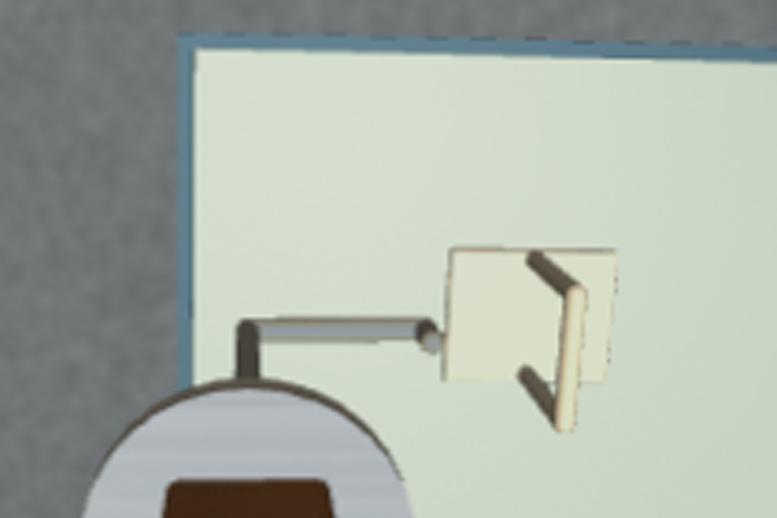

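```bash
python3 -m handwheel '[[[0,0,-0.02,0,0,0,0],[0,0,-0.06,0,0,0,0],[0,0,-0.11,0,0,0,0],[0,0,-0.15,0,0,0,0],[0,0,-0.18,0,0,0,0],[0,0,-0.18,0,0,0,0]]]'; python3 p.py .4778 .3241 .318 -14.8
```

```text
clock: 18.5
position: [0.3971, -0.3403, 0.3202]
ee_rot: [0.643, 0.766, 0.0, 0.002]
ft_force: [-0.1, -0.0, -1.7]
grip_width: 0.274
t 18.5 pos [ 0.3971 -0.3403  0.3202] yaz 10.01 tilt 0.2 F [-0.13 -0.   -1.69] g 0.274
shift [0.6402 0.195  0.0014] rot [0.0032 0.0015 0.4331]
```

```bash
python3 -m handwheel '[[[0.02,0.006,0,0,0,0,0],[0.06,0.018,0,0,0,0,0],[0.104,0.0316,0,0,0,0,0],[0.148,0.045,0,0,0,0,0],[0.192,0.058,0,0,0,0,0],[0.236,0.072,0,0,0,0,0],[0.28,0.085,0,0,0,0,0],[0.32,0.0975,0,0,0,0,0]]]'>/dev/null; python3 -m handwheel '[[[0.044,0.0134,0,0,0,0.06,0],[0.088,0.027,0,0,0,0.12,0],[0.132,0.04,0,0,0,0.18,0],[0.176,0.0536,0,0,0,0.24,0],[0.22,0.067,0,0,0,0.3,0],[0.264,0.08,0,0,0,0.36,0],[0.3,0.091,0,0,0,0.41,0],[0.32,0.0975,0,0,0,0.433,0]]]'>/dev/null; python3 -m handwheel '[[[0,0,0,0,0,0,0],[0,0,0,0,0,0,0],[0,0,0,0,0,0,0]]]'; python3 p.py .4778 .3241 .318 -14.8
python3 - <<'E'
from h import *
o=manip.get_obs();a=manip.camera("wrist");cv2.imwrite("pics/w14.png",a)
d=manip.camera("side");crop(d,150,40,300,210,3.5,"pics/d14c.png")
E
```

```text
clock: 20.88
position: [0.4773, 0.3233, 0.3184]
ee_rot: [0.793, 0.61, 0.0, 0.0]
ft_force: [0.2, -0.4, -1.7]
grip_width: 0.273
t 20.88 pos [0.4773 0.3233 0.3184] yaz -14.89 tilt 0.01 F [ 0.24 -0.43 -1.66] g 0.273
shift [0.0009 0.0003 0.0004] rot [ 0.0002  0.     -0.0015]
```

View pics/w14.png

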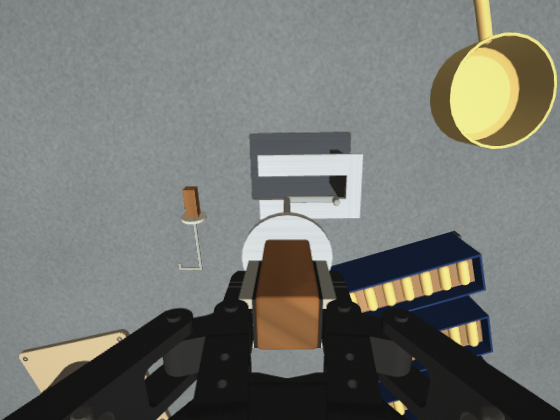

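View pics/d14c.png

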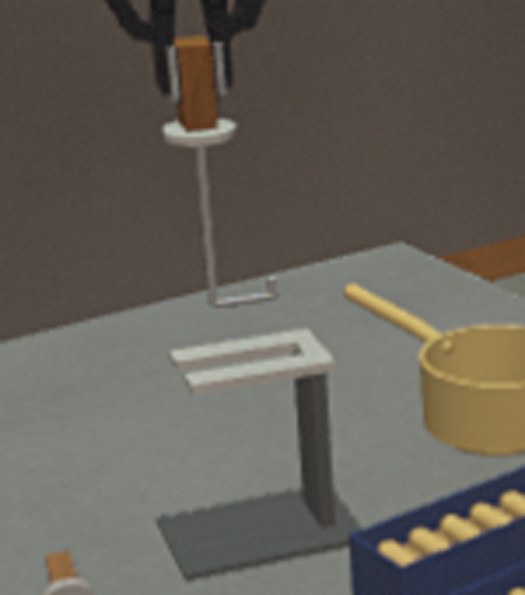

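```bash
python3 -m handwheel '[[[0.0009,0.0003,0.02,0,0,0,0],[0.0009,0.0003,0.05,0,0,0,0],[0.0009,0.0003,0.08,0,0,0,0],[0.0009,0.0003,0.11,0,0,0,0],[0.0009,0.0003,0.135,0,0,0,0],[0.0009,0.0003,0.155,0,0,0,0],[0.0009,0.0003,0.164,0,0,0,0],[0.0009,0.0003,0.168,0,0,0,0]]]'; python3 -m handwheel '[[[0,0,0.001,0,0,0,0],[0,0,0.002,0,0,0,0],[0,0,0.002,0,0,0,0]]]';python3 - <<'E'
from h import *
o=manip.get_obs();a=manip.camera("wrist");cv2.imwrite("pics/w15.png",a)
d=manip.camera("side");crop(d,150,40,300,210,3.5,"pics/d15c.png")
E
```

```text
clock: 21.98
position: [0.4777, 0.325, 0.1505]
ee_rot: [0.792, 0.61, 0.0, -0.0]
ft_force: [-0.6, -0.9, -1.4]
grip_width: 0.277
clock: 22.35
position: [0.4777, 0.3253, 0.1488]
ee_rot: [0.792, 0.61, 0.0, -0.0]
ft_force: [0.4, 0.1, -0.6]
grip_width: 0.273
```

View pics/w15.png

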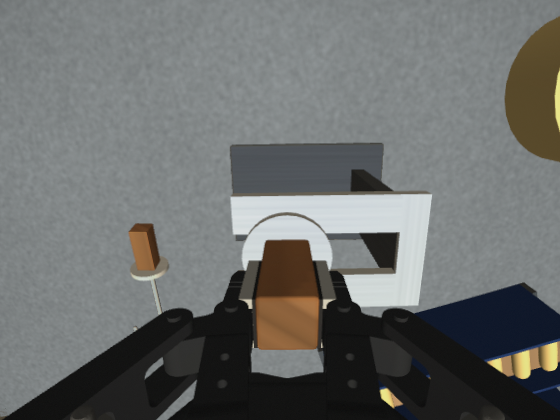

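View pics/d15c.png

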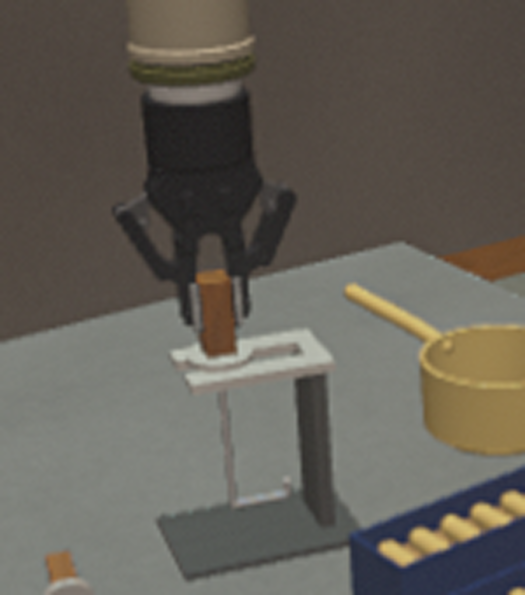

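```bash
python3 -m handwheel '[[[0,0,0.001,0,0,0,0],[0,0,0.001,0,0,0,0]]]'; python3 -m handwheel '[[[0,0,0,0,0,0,0.03],[0,0,0,0,0,0,0.035],[0,0,0,0,0,0,0.045],[0,0,0,0,0,0,0.07],[0,0,0,0,0,0,0.0854],[0,0,0,0,0,0,0.0854],[0,0,0,0,0,0,0.0854]]]';python3 - <<'E'
from h import *
d=manip.camera("side");crop(d,150,40,300,210,3.5,"pics/d16c.png")
E
python3 -m handwheel '[[[0,0,-0.03,0,0,0,0.0854],[0,0,-0.07,0,0,0,0.0854],[0,0,-0.12,0,0,0,0.0854],[0,0,-0.16,0,0,0,0.0854],[0,0,-0.2,0,0,0,0.0854],[0,0,-0.2,0,0,0,0.0854],[0,0,-0.2,0,0,0,0.0854]]]'
python3 - <<'E'
from h import *
o=manip.get_obs()
for i in range(1): cv2.imwrite("pics/w17.png",manip.camera("wrist"));d=manip.camera("side");cv2.imwrite("pics/d17.png",d);cv2.imwrite("pics/s17.png",manip.camera("scene"))
E
```

```text
clock: 22.7
position: [0.4777, 0.3252, 0.1477]
ee_rot: [0.792, 0.61, 0.0, -0.0]
ft_force: [0.0, -0.2, 0.2]
grip_width: 0.272
clock: 23.58
position: [0.4776, 0.3251, 0.1474]
ee_rot: [0.792, 0.61, 0.0, -0.0]
ft_force: [0.1, 0.2, -0.5]
grip_width: 0.999
clock: 24.5
position: [0.4774, 0.3251, 0.3468]
ee_rot: [0.792, 0.61, -0.0, -0.0]
ft_force: [0.5, -0.4, 0.2]
grip_width: 1.001
```

View pics/d16c.png

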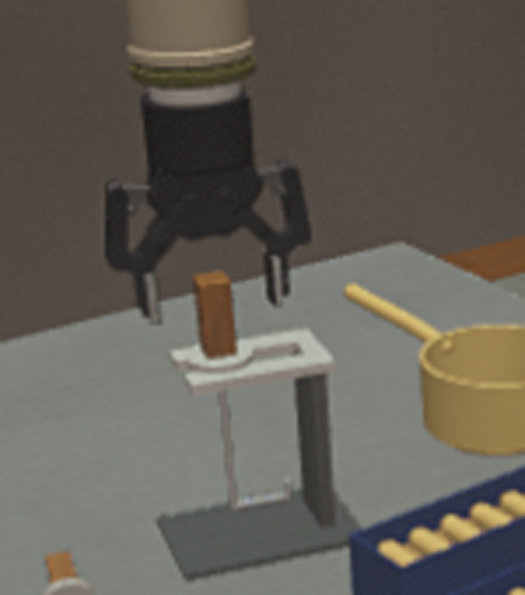

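View pics/d17.png

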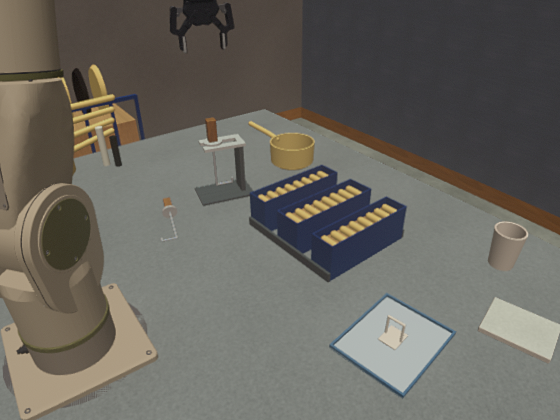

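View pics/s17.png

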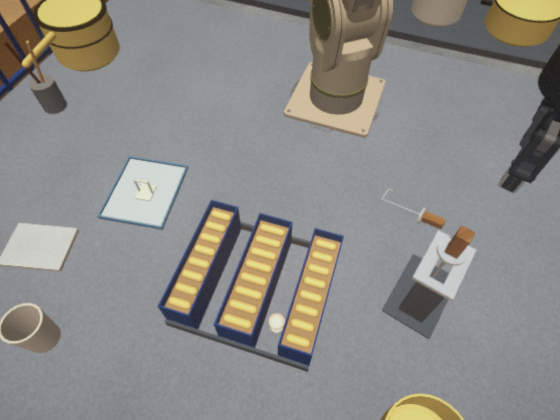

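View pics/w17.png

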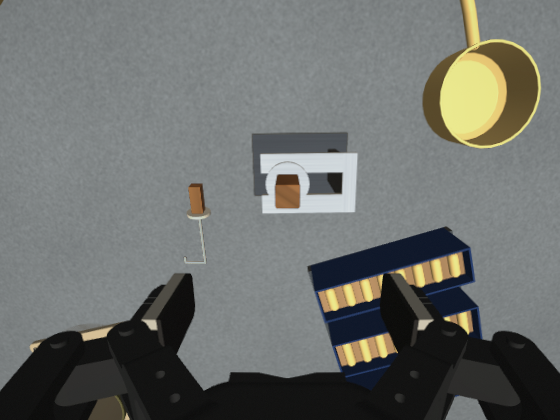

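The rod hangs in the fork as it did at the start: its handle top is at about (460,238) in the scene view and (211,125) in the side view, where it was before. The lid handle stands upright in the tray, at about (146,190) in the scene view and (393,335) in the side view. The knob is still at (277,323), and the gripper is clear of everything.

Run:
```python
from h import *
a=cv2.imread("pics/scene0.png").astype(int);b=cv2.imread("pics/s17.png").astype(int)
print("knob diff",abs(a-b)[310:335,262:292].max(),"rod diff",abs(a-b)[220:300,410:480].mean())
print("plate centre approx",onz("scene",(145,194),.008))
print(manip.get_obs()["joint_velocities"].round(3)); print(manip.hand_in())
```

```text
knob diff 12 rod diff 2.499761904761905
plate centre approx [ 0.47690815 -0.32195627  0.008     ]
[ 0.001 -0.001 -0.    -0.005 -0.001  0.003 -0.001]
the job is handed in; nothing more can be done
None
```

I lifted the lid handle out of its gap on the hooked rod and set it down slowly in the tray. I then unhooked it, hung the rod back in its fork stand and handed the job in at about 24.7 s of the 64 s allowed. The hand-in reports no verdict, so what follows comes from my own last checks.

- **Lid handle:** it stands upright on its foot plate, off the hook, about 10 mm from the tray's centre.
- **Rod:** it hangs by its guard disc at its first place. The gripper let go within about 1 mm of where it had grasped, and the before and after pictures match there.
- **Knob:** the pictures show no shift from its starting position.
- **Arm:** it was still, jaws open, about 0.2 m above the height at which it let go of the rod, touching nothing.

**Disagreement:** in both the side and wrist views the fingertips sat about 33 mm farther back than the reported TCP implies. I set the grasp height from the pictures instead, and no later check contradicted that. I did not find the cause.

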